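Close the multimeter case: flap first, then cover

TASK

Close up the multimeter's carry case: first push the upright retaining flap down flat into the case over the meter, and only then push the open cover over and gently all the way shut, without slamming it. Use closed fingers to push, with their tips or outsides; do not pinch or lift anything, leave the meter and its probes in the case and leave the case and the things around it where they stand.

Things in the scene. Friction and masses are not known exactly. Their poses are not given: they have to be found in the camera images.
- case: open grey plastic carry case, loose on the worktop, 250 (its x) x 180 (y) x 70 mm high, walls 5 mm, 1.8 kg, a black carrying handle on its -y side. Origin: centre of its underside; x runs along both hinges, y across from the flap's hinge to the cover's, z up. Contents reach 43 mm above the underside. It slides if pushed sideways with more than about 10 N.
- flap (a joint): angle of the retaining flap, rad: 0 = folded down flat (its stop), 1.57 = upright, 1.8 = its outer stop. It stays wherever it is left (hinge friction 0.1 N m; 1 to 2 N near its edge moves it). Left upright it blocks the cover.
- flap_hinge (a point): middle of the flap's hinge line, along the case's x inside its -y wall, 56 mm above the case's underside, 79 mm to -y of its centre. Axes turn with the flap: y from hinge to free edge, z out of the outer face. The flap is a grey panel, 226 mm along the hinge, 5 mm thick; its free edge is 107 mm from the hinge line.
- flap_face (a point): centre of the flap's outer face (the face to push), 2.5 mm off the hinge plane. Upright it looks to the case's -y side; folded flat it is on top, 58.5 mm above the case's underside, 11.5 mm below the rim. Axes as at flap_hinge.
- flap_edge (a point): middle of the flap's free edge, on the outer face: 107 mm from the hinge line.
- cover (a joint): angle of the cover, rad: 0 = shut, 1.57 = standing upright, 1.95 = leaning back against its stop. It stays wherever it is left (friction torque about 0.32 N m; 1 to 4 N at 130 mm from the hinge moves it).
- cover_hinge (a point): middle of the cover's hinge line, along the case's x on its +y rim, 70 mm above the case's underside, 90 mm to +y of its centre. Axes turn with the cover: -y from hinge to free edge, z out of the outer face. The cover is a shallow grey shell, 250 mm along the hinge, 180 mm from hinge to free edge, 18 mm deep, open on the inner side.
- cover_face (a point): centre of the cover's outer face (the face to push), 18 mm off the hinge plane. Open, it looks to the case's +y side; shut, it is on top, 88 mm above the case's underside. Axes as at cover_hinge.
- cover_edge (a point): middle of the cover's free edge, on the outer face: 180 mm from the hinge line.
- meter_mid (a point): middle of the multimeter (128 x 70 x 34 mm) lying loose on the case's floor; it stays there.
- probe_a_mid (a point): middle of a pen-like test probe (117 x 15 x 15 mm) lying loose in the case; it stays there.
- probe_b_mid (a point): middle of the second, black test probe (117 x 15 x 15 mm) lying loose in the case; it stays there.
- vial_mid (a point): middle of a bystander: a screw-cap sample bottle, 36 mm across, 72 mm high, standing off the case's -y side; leave it alone.
- spool_mid (a point): middle of a bystander: a flat spool of thread tape, 52 mm across, 14 mm high, on the worktop off the case's -y side; leave it alone.
- marker_mid (a point): middle of a bystander: a marker pen, 135 x 17 x 16 mm, lying along the case off its +y side; leave it alone.
- crucible_mid (a point): middle of a bystander: a small white porcelain crucible, 44 mm across, 36 mm high, off the case's -y side, between bottle and spool; leave it alone.
There are look-alikes about, which are no part of the job. Leave any orange look-alike of the part that bears probe_a_mid alone. Leave any brown look-alike of the part that bears meter_mid alone.

How it is judged (in metres and radians):
On the way, in this order (a step that is already met when the one before it is completed fails the run):
1. the flap is folded flat into the case while the cover is still open (value of joint flap below 0.06 rad and value of joint cover above 1.2 rad), for 0.2 s.
2. the cover is shut over the folded flap (value of joint cover below 0.03 rad and value of joint flap below 0.08 rad), for 0.2 s.
At the end, for the whole second after the job is handed in: The flap lies folded within 0.08 rad of flat, the cover is shut within 0.03 rad (about 5 mm at its edge), the case stands flat and still on the worktop, and the meter and both probes are inside it (all of step 2 and linear speed of case below 0.01 m/s and angle between case's own z axis and vertical below 0.03 rad and height (world z) of case below 0.006 m and z of each of meter_mid, probe_a_mid, probe_b_mid in the frame of case below 0.045 m and x of meter_mid in the frame of case between -0.12 and 0.12 m and y of meter_mid in the frame of case between -0.085 and 0.085 m and x of probe_a_mid in the frame of case between -0.12 and 0.12 m and y of probe_a_mid in the frame of case between -0.085 and 0.085 m and x of probe_b_mid in the frame of case between -0.12 and 0.12 m and y of probe_b_mid in the frame of case between -0.085 and 0.085 m); the robot touches nothing.
It fails at once if the cover was swung over before the flap was folded down (value of joint flap above 0.2 rad and value of joint cover below 1.1 rad).
It fails at once if the cover was slammed (faster than 4 rad/s) (velocity of joint cover below -4 rad/s).
It fails at once if the case was shoved more than 2.5 cm, lifted or tipped (distance of case from where it was at the start of the episode above 0.025 m or height (world z) of case above 0.015 m or angle between case's own z axis and vertical above 0.12 rad).
It fails at once if the flap or the cover was pinched between the fingers ((x of the grasp point in the frame of cover_face between -0.125 and 0.125 m and y of the grasp point in the frame of cover_face between -0.102 and 0.102 m and z of the grasp point in the frame of cover_face between -0.02 and 0.002 m and contact force between the fingers and anything else above 2 N) or (x of the grasp point in the frame of flap_face between -0.113 and 0.113 m and y of the grasp point in the frame of flap_face between -0.062 and 0.062 m and z of the grasp point in the frame of flap_face between -0.007 and 0.002 m and contact force between the fingers and anything else above 2 N)).
It fails at once if the meter or a probe was lifted, or a thing beside the case was moved more than 3 cm or lifted (z of any of meter_mid, probe_a_mid, probe_b_mid in the frame of case above 0.05 m or distance of any of vial_mid, spool_mid, marker_mid, crucible_mid from where it was at the start of the episode above 0.03 m).
It also fails if it takes over 51 s, if anything falls off the work surface, if the arm or the gripper's body presses on something with over 40 N, if the wrist force passes 120 N, or if a joint passes its speed limit or range.

ROBOT

A 6-joint arm with a two-finger parallel gripper is mounted at the origin on the work surface; the furniture and walls round the work are solid. World frame = base frame: x ahead of the robot, y to its left, z up, the work surface at z = 0. Lengths are in m, angles in degrees, forces in N, time in s.
With the tool pointing down it reaches from about 0.3 to 0.75 m from the base axis. Payload 8.5 kg.
Tool frame: the origin (TCP) lies between the finger pads; the fingertips stand env.finger_overhang ahead of it and the grasp point (between the pads) lies 2 mm behind it (env.finger_overhang is the distance from the TCP to the fingertips, in m); z points along the fingers, y is the line along which they close (so a half turn about z gives the same grasp; the last joint's range is limited). The gripper opens to 85 mm and grips with 20 to 120 N. Pads are 22 mm wide; open, the fingers measure 114 mm over their backs; the gripper's body (76 mm by 85 mm) begins 54 mm behind the grasp point. The pads swing forward as they close: fully open they stand 13 mm farther back than shut.
Start: joints at [60.659, 21.807, 74.336, -0, 83.858, -12.336], TCP at [0.161, 0.526, 0.248] pointing down, gripper open.
Joint ranges: [-178.18, 178.18], [-50.72, 133.34], [12.68, 142.11], [-81.47, 261.47], [9.98, 163.14], [-165.26, 165.26]. Speed limits (degrees/s): [136.94, 136.94, 180, 180, 180, 180].

INTERFACE

Orientations are given as a 3x3 rotation matrix whose columns are the frame's x, y, z axes.
In Python, from rig import env gives the robot as it stands. The module is installed in compiled form; this text tells all that it offers.
- The arm moves only by the tool jog_arm, never from a script. Its arguments are lists of equal length, an entry for each row: "hand": the finger opening in m, from 0 to 0.0854; "travel": the shift along the world's x, y, z in m, a list of three; "yaw": the turn about the world's z in rad. A call has exactly 5 rows; each row shifts and turns the commanded pose from where the row before left it; what a row does not reach is not made up. A row lasts 1/8 s, in which the tool goes at most 62.5 mm and 10.7 degrees, less where a joint would pass 70% of its speed; a pose out of reach is approached as far as the arm can. A call is refused whole if a number of a shift passes 0.0625 or a number of a turn 0.188, either way. A call with a gripper value outside its range is refused whole. The fingers move at their own pace and stop on an object; "grip_force" is the grip in N (left out, the last holds). Time passes only in rows, so rows that do not move let the fingers close, or fill a call up. It gives the time, the measured TCP pose, the force, the opening and the grip force at its end, in the units of the state.
- env.observe(): the state, without advancing time (a new reading comes with each control period).
- env.get_image(name): name is "scene" or "top" or "wrist"; returns the picture (400x640x3 uint8, red, green, blue); there is no depth.
- env.calibration(name): a dict with "fx", "fy", "cx", "cy" (pixels), "position" and "rotation" of the camera in the world; the wrist camera has in their place "hand_eye" (4x4, takes a point from camera to tool coordinates, whose origin is the TCP and whose axes are the flange's). Camera axes: x right, y down, z forward; pixel columns grow to the right and rows downward; lengths in m; the calibration is good to about 2 mm. A picture is of the moment at which its call begins: read the wrist's pose just before it. calibration takes no time and is no camera call.
- env.close_job(): hands the job in; it is judged then, once.
The state is a dict: "time_s": time; "q": joint angles; "qvel": joint speeds; "joint_efforts": joint torques, N m; "position": TCP position; "tool_rot": TCP orientation; "ft_force": force on the tool from outside, world axes, zero at the start; "wrist_torque": the same for the moment, N m; "grip_width": finger opening in m; "gripper_force": force on a finger pad.
Only numpy, scipy, OpenCV 4.12 (cv2) and the standard library are available. Lean on these libraries where they do the work, as an engineer would, in place of code of your own. Each camera call takes 0.05 s, during which the arm holds its last target. There are 200 camera calls.

## Working session

There is one attempt and no reset: what is moved stays moved. The work goes in short steps, Python scripts to look and compute and a tool call to move; the robot and the scene stay as the last step left them, time stands still between calls to the robot, and variables do not carry over. Pictures are saved under pics/ and viewed, at most 10 in all, crops included, and the job is handed in when it is done.

Besides the shell and the picture viewer there is one more tool, called after "Emit:" as name(argument=value, ...) on one line, values as JSON. jog_arm: Moves the arm, as the interface text tells. Its arguments: {"type":"object","properties":{"hand":{"type":"array"},"travel":{"type":"array"},"yaw":{"type":"array"},"grip_force":{"type":"number"}},"required":["hand","travel","yaw"]}

```bash
mkdir -p pics; python3 - <<'E'
from rig import env
import cv2
print(env.finger_overhang); s=env.observe(); print(s['time_s'],s['position'],s['tool_rot'],s['grip_width'])
for n in ('scene','top'):
    c=env.calibration(n); print(n,c)
    cv2.imwrite(f'pics/{n}0.png',env.get_image(n)[:,:,::-1])
E
```

```text
0.017
0.0 [0.16070563 0.52571488 0.24770084] [[-9.56276461e-01  2.92463244e-01 -7.61940178e-04]
 [ 2.92464029e-01  9.56275641e-01 -1.29997017e-03]
 [ 3.48431338e-04 -1.46597097e-03 -9.99998865e-01]] 0.08563549958901226
scene {'fx': 393.40077702330206, 'fy': 393.40077702330206, 'cx': 325.5646332722047, 'cy': 202.8305058484114, 'position': array([ 0.01444167, -0.36674512,  0.87723035]), 'rotation': array([[ 0.62874095, -0.62716899,  0.45972152],
       [-0.77755677, -0.49983569,  0.38153605],
       [-0.00950236, -0.59734692, -0.80192665]])}
top {'fx': 365.01097892742257, 'fy': 365.01097892742257, 'cx': 323.26490823394454, 'cy': 199.6422487595901, 'position': array([0.27464974, 0.00233815, 1.08276898]), 'rotation': array([[-0.01557992, -0.97561948,  0.21891527],
       [-0.9998551 ,  0.01670355,  0.00328279],
       [-0.00685941, -0.2188324 , -0.97573835]])}
```

View pics/scene0.png

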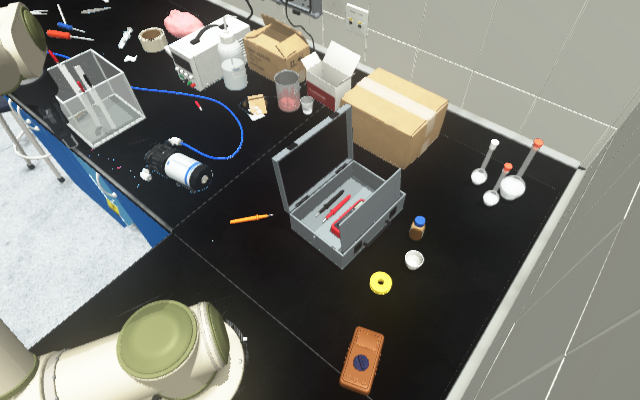

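View pics/top0.png

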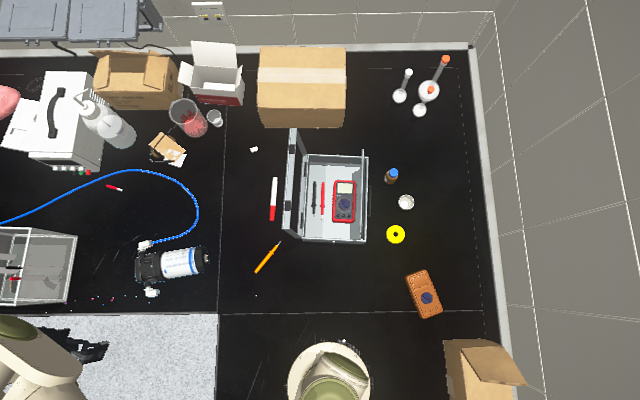

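The case lies ahead of the robot. Its cover is open on the left (world +y, top image columns 285-300). The flap stands upright on the right (column ~367), and the bottle, crucible and spool are off the flap side around columns 390-405. I'll enlarge this area to get the corners.

```bash
cat > h.py <<'E'
import numpy as np
from rig import env
def cast(n,uv,z):
    c=env.calibration(n); d=c['rotation']@np.array([(uv[0]-c['cx'])/c['fx'],(uv[1]-c['cy'])/c['fy'],1]); p=np.array(c['position'])
    return p+d*(z-p[2])/d[2]
def proj(n,P):
    c=env.calibration(n); q=c['rotation'].T@(np.array(P)-c['position']); return np.array([c['fx']*q[0]/q[2]+c['cx'],c['fy']*q[1]/q[2]+c['cy']])
E
python3 - <<'E'
import cv2
a=cv2.imread('pics/top0.png')[115:255,260:420]; cv2.imwrite('pics/c1.png',cv2.resize(a,None,fx=4.9,fy=4.0*1.0,interpolation=cv2.INTER_CUBIC) if 0 else cv2.resize(a,None,fx=4,fy=4,interpolation=cv2.INTER_CUBIC))
a=cv2.imread('pics/scene0.png')[100:275,265:435]; cv2.imwrite('pics/c2.png',cv2.resize(a,None,fx=3.4,fy=3.4,interpolation=cv2.INTER_CUBIC))
E
```

```text
(no output)
```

View pics/c1.png

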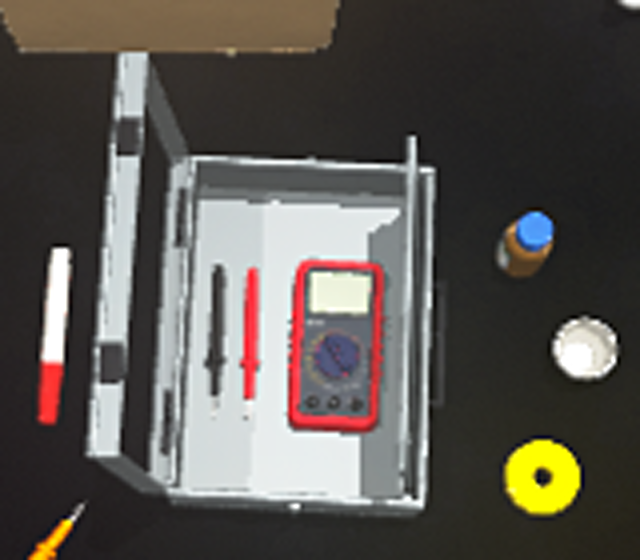

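View pics/c2.png

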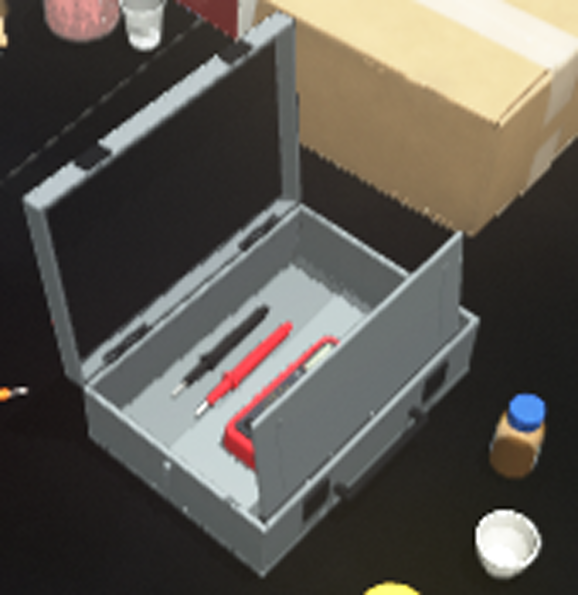

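The top crop (4x, offset 260,115) shows the rim corners at about (434,168), (425,507), (188,158) and (165,495). The cover's free edge runs from (132,52) to (100,457), the flap's top from (412,137) to (412,490), and the bystanders sit at columns 525-585.

```bash
python3 - <<'E'
from h import *
g=lambda u,v:(260+u/4,115+v/4)
P={k:cast('top',g(*uv),z) for k,uv,z in [('+x-y',(434,168),.07),('-x-y',(425,507),.07),('+x+y',(188,158),.07),('-x+y',(165,495),.07),('vial',(533,228),.072),('cruc',(586,348),.036),('spool',(542,478),.014),('mk1',(60,250),.01),('mk2',(47,420),.01),('flaptop+',(412,137),.163),('flaptop-',(410,492),.163),('cov+out',(118,52),.24),('cov-out',(88,457),.24),('box',(335,50),.12)]}
for k,v in P.items(): print(k,v.round(3))
R=[P[k][:2] for k in('+x-y','-x-y','+x+y','-x+y')]
print('sides',np.linalg.norm(R[0]-R[1]),np.linalg.norm(R[2]-R[3]),np.linalg.norm(R[0]-R[2]),np.linalg.norm(R[1]-R[3]))
d=(R[0]-R[1])+(R[2]-R[3]); print('yaw',np.arctan2(d[1],d[0]),'c',np.mean(R,0))
h=lambda u,v:(265+u/3.4,100+v/3.4)
for k,uv,z in [('-x-y',(264,522),.07),('+x-y',(478,320),.07),('flaptop-',(254,422),.163),('flaptop+',(461,235),.163),('+x+y',(300,208),.07)]: print('sc',k,cast('scene',h(*uv),z).round(3))
# cover free edge corners from two views
def tri(a,b):
    A=[];B=[]
    M=np.zeros((3,3));r=np.zeros(3);L=[]
    for n,uv in(('top',a),('scene',b)):
        p=env.calibration(n)['position'];d=cast(n,uv,0)-p;d/=np.linalg.norm(d);Q=np.eye(3)-np.outer(d,d);M+=Q;r+=Q@p;L.append((Q,p))
    x=np.linalg.solve(M,r);return x.round(4),[round(float(np.linalg.norm(Q@(x-p))),4) for Q,p in L]
print('cover+ inner',tri(g(148,52),h(294,15)),'cover- inner',tri(g(118,457),h(45,205)),'cover- outer',tri(g(88,457),h(26,203)))
print('flap+',tri(g(412,137),h(461,235)),'flap-',tri(g(410,492),h(254,422)))
E
```

```text
+x-y [ 0.627 -0.128  0.07 ]
-x-y [ 0.38  -0.111  0.07 ]
+x+y [0.638 0.051 0.07 ]
-x+y [0.392 0.069 0.07 ]
vial [ 0.58  -0.197  0.072]
cruc [ 0.498 -0.238  0.036]
spool [ 0.406 -0.204  0.014]
mk1 [0.587 0.152 0.01 ]
mk2 [0.456 0.16  0.01 ]
flaptop+ [ 0.617 -0.103  0.163]
flaptop- [ 0.38  -0.092  0.163]
cov+out [0.647 0.086 0.24 ]
cov-out [0.395 0.102 0.24 ]
box [ 0.699 -0.056  0.12 ]
sides 0.24733914447195646 0.24704661852184953 0.17974819239227555 0.18041525042505516
yaw -0.06919380861756635 c [ 0.50926057 -0.02994579]
sc -x-y [ 0.387 -0.107  0.07 ]
sc +x-y [ 0.629 -0.127  0.07 ]
sc flaptop- [ 0.398 -0.087  0.163]
sc flaptop+ [ 0.616 -0.105  0.163]
sc +x+y [0.637 0.048 0.07 ]
cover+ inner (array([0.6394, 0.066 , 0.2567]), [0.0002, 0.0002]) cover- inner (array([0.3944, 0.0819, 0.255 ]), [0.0024, 0.0024]) cover- outer (array([0.3958, 0.1008, 0.2432]), [0.0018, 0.0018])
flap+ (array([ 0.6184, -0.1032,  0.1593]), [0.0003, 0.0003]) flap- (array([ 0.3817, -0.0931,  0.1856]), [0.0053, 0.0053])
```

Two views agree: case centre is about (0.509, -0.030), yaw -0.069 rad. Rim sides measure 247 x 180 mm against a stated 250 x 180. The cover's hinge is at y≈0.060 with its inner edge at z≈0.256 (angle ~1.65). The flap stands at y≈-0.10. I'll close the fingers and fly over high to the flap's -y side.

Emit:
jog_arm(hand=[0,0,0,0,0], travel=[[0.02,-0.01,0.035],[0.035,-0.02,0.035],[0.04,-0.02,0.03],[0.04,-0.025,0.01],[0.04,-0.025,0]], yaw=[0.045,0.045,0.045,0.045,0.045])

```text
time_s: 0.72
position: [0.3371, 0.4251, 0.3589]
tool_rot: [[-0.998, 0.07, 0.001], [0.07, 0.998, 0.001], [-0.001, 0.001, -1.0]]
ft_force: [0.1, 0.7, -0.4]
grip_width: 0.0002
gripper_force: 0.0
```

Emit:
jog_arm(hand=[0,0,0,0,0], travel=[[0.025,-0.05,0],[0.025,-0.05,0],[0.025,-0.05,0],[0.025,-0.05,0],[0.025,-0.05,0]], yaw=[0,0,0,0,0])

```text
time_s: 1.35
position: [0.4613, 0.1742, 0.3581]
tool_rot: [[-0.997, 0.072, -0.0], [0.072, 0.997, 0.0], [0.0, -0.0, -1.0]]
ft_force: [0.5, -0.4, -0.5]
grip_width: 0.0002
gripper_force: 0.0
```

Emit:
jog_arm(hand=[0,0,0,0,0], travel=[[0.01,-0.05,0],[0.01,-0.05,0],[0.01,-0.05,0],[0,-0.05,0],[0,-0.05,0]], yaw=[0,0,0,0,0])

```text
time_s: 1.98
position: [0.4906, -0.0757, 0.358]
tool_rot: [[-0.997, 0.072, -0.001], [0.072, 0.997, 0.0], [0.001, 0.0, -1.0]]
ft_force: [0.2, -0.1, 0.4]
grip_width: -0.0001
gripper_force: 0.0
```

Emit:
jog_arm(hand=[0,0,0,0,0], travel=[[0,-0.045,0],[0,-0.045,0],[0,0,-0.05],[0,0,-0.05],[0,0,-0.05]], yaw=[0,0,0,0,0])

```text
time_s: 2.6
position: [0.4905, -0.164, 0.2066]
tool_rot: [[-0.997, 0.072, -0.0], [0.072, 0.997, 0.0], [0.0, 0.0, -1.0]]
ft_force: [0.5, 0.2, -0.6]
grip_width: 0.0002
gripper_force: 0.0
```

Emit:
jog_arm(hand=[0,0,0,0,0], travel=[[0,0,-0.05],[0,0.01,0],[0,0.01,0],[0,0.01,0],[0,0.01,0]], yaw=[0,0,0,0,0])

```text
time_s: 3.22
position: [0.4912, -0.1233, 0.1596]
tool_rot: [[-0.997, 0.071, 0.002], [0.071, 0.997, -0.001], [-0.002, -0.001, -1.0]]
ft_force: [0.1, -0.1, -0.1]
grip_width: -0.0001
gripper_force: 0.0
```

Emit:
jog_arm(hand=[0,0,0,0,0], travel=[[0,0.01,-0.002],[0,0.01,-0.002],[0,0.01,-0.003],[0,0.01,-0.004],[0,0.01,-0.007]], yaw=[0,0,0,0,0])

```text
time_s: 3.85
position: [0.4909, -0.0734, 0.14]
tool_rot: [[-0.997, 0.072, 0.0], [0.072, 0.997, -0.0], [-0.0, -0.0, -1.0]]
ft_force: [1.6, -0.2, 0.2]
grip_width: 0.0003
gripper_force: 0.5
```

Emit:
jog_arm(hand=[0,0,0,0,0], travel=[[0,0.01,-0.007],[0,0.007,-0.008],[0,0.006,-0.009],[0,0.004,-0.009],[0,0.003,-0.009]], yaw=[0,0,0,0,0])

```text
time_s: 4.47
position: [0.4908, -0.0438, 0.0976]
tool_rot: [[-0.997, 0.072, -0.0], [0.072, 0.997, 0.0], [0.0, 0.0, -1.0]]
ft_force: [0.4, 1.0, 1.5]
grip_width: 0.0
gripper_force: 0.5
```

Emit:
jog_arm(hand=[0,0,0,0,0], travel=[[0,0.002,-0.008],[0,0.001,-0.006],[0,0,-0.004],[0,0,-0.003],[0,0,-0.002]], yaw=[0,0,0,0,0])

```text
time_s: 5.1
position: [0.4909, -0.0411, 0.0753]
tool_rot: [[-0.997, 0.072, 0.0], [0.072, 0.997, -0.0], [-0.0, -0.0, -1.0]]
ft_force: [-3.2, 1.7, 15.8]
grip_width: 0.0001
gripper_force: 7.9
```

The force rose to 16 N with the tips at z=0.058, the expected height of the flat flap, so it is on its stop. I'll lift off and look.

Emit:
jog_arm(hand=[0,0,0,0,0], travel=[[0,0,0],[0,0,0.02],[0,-0.01,0.05],[0,-0.01,0.06],[0,0,0.06]], yaw=[0,0,0,0,0])

```text
time_s: 5.72
position: [0.4905, -0.0616, 0.2673]
tool_rot: [[-0.997, 0.073, 0.0], [0.073, 0.997, -0.0], [-0.0, -0.0, -1.0]]
ft_force: [1.0, -0.6, -0.2]
grip_width: -0.0
gripper_force: 0.0
```

Emit:
jog_arm(hand=[0,0,0,0,0], travel=[[0,0,0.06],[-0.02,0,0.05],[-0.05,0,0],[-0.05,0,0],[-0.03,0,0]], yaw=[0,0,0,0,0])

```text
time_s: 6.35
position: [0.3389, -0.0607, 0.3755]
tool_rot: [[-0.997, 0.072, 0.001], [0.072, 0.997, -0.001], [-0.001, -0.001, -1.0]]
ft_force: [0.2, -1.0, -0.4]
grip_width: 0.0001
gripper_force: 0.0
```

```bash
python3 - <<'E'
from rig import env
import cv2
a=cv2.resize(env.get_image('scene')[90:290,230:450,::-1],None,fx=2.5,fy=2.5);b=env.get_image('top')[100:300,250:450,::-1]
cv2.imwrite('pics/s1.png',cv2.hconcat([a[:400],cv2.resize(b,(250,250)) if 0 else cv2.resize(b,(240,400))]))
E
```

```text
(no output)
```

View pics/s1.png

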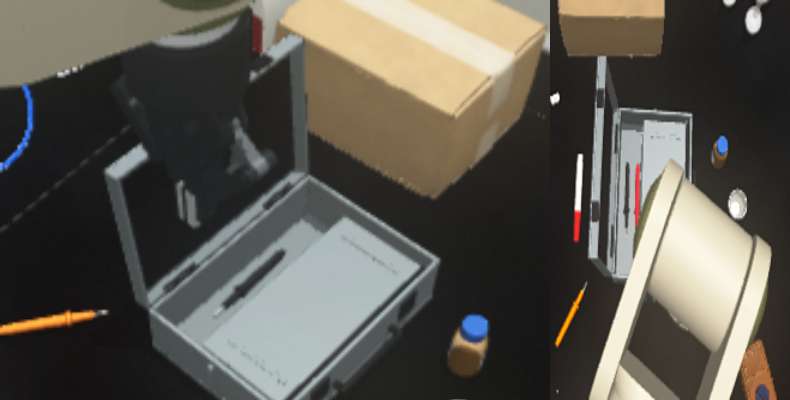

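The flap lies flat, the case has not moved and the cover is still open. Next I'll cross high over the cover to its outer side.

Emit:
jog_arm(hand=[0,0,0,0,0], travel=[[0.03,0.045,0],[0.03,0.05,0],[0.03,0.05,0],[0.03,0.05,0],[0.04,0.035,0]], yaw=[0,0,0,0,0])

```text
time_s: 7.08
position: [0.5018, 0.1716, 0.3752]
tool_rot: [[-0.998, 0.07, 0.0], [0.07, 0.998, 0.0], [-0.0, 0.0, -1.0]]
ft_force: [0.1, -0.8, 1.0]
grip_width: 0.0004
gripper_force: 0.0
```

Emit:
jog_arm(hand=[0,0,0,0,0], travel=[[0.01,0,-0.05],[0,0,-0.05],[0,0,-0.05],[0,-0.01,0],[0,-0.01,0]], yaw=[0,0,0,0,0])

```text
time_s: 7.7
position: [0.512, 0.1483, 0.2272]
tool_rot: [[-0.997, 0.072, 0.003], [0.072, 0.997, 0.0], [-0.003, 0.0, -1.0]]
ft_force: [0.0, -0.6, 0.1]
grip_width: 0.0003
gripper_force: 0.0
```

Emit:
jog_arm(hand=[0,0,0,0,0], travel=[[0,-0.011,0],[0,-0.011,0],[0,-0.011,0],[0,-0.011,0],[0,-0.012,0]], yaw=[0,0,0,0,0])

```text
time_s: 8.32
position: [0.5102, 0.093, 0.2276]
tool_rot: [[-0.997, 0.071, 0.001], [0.071, 0.997, 0.001], [-0.001, 0.001, -1.0]]
ft_force: [-14.0, 5.0, 23.1]
grip_width: -0.0001
gripper_force: 11.2
```

Emit:
jog_arm(hand=[0,0,0,0,0], travel=[[0,-0.012,0],[0,-0.012,0],[0,-0.012,0],[0,-0.012,-0.003],[0,-0.012,-0.003]], yaw=[0,0,0,0,0])

```text
time_s: 8.95
position: [0.5107, 0.0322, 0.2189]
tool_rot: [[-0.997, 0.072, -0.001], [0.072, 0.997, 0.0], [0.001, 0.0, -1.0]]
ft_force: [-2.0, 1.6, 1.0]
grip_width: -0.0001
gripper_force: 1.0
```

The first contact read 23 N, which I didn't expect, so I'll look before going on.

```bash
python3 - <<'E'
from rig import env
import cv2
a=cv2.resize(env.get_image('scene')[90:290,230:450,::-1],None,fx=2,fy=2);b=cv2.resize(env.get_image('top')[100:300,260:440,::-1],None,fx=2,fy=2)
cv2.imwrite('pics/s2.png',cv2.hconcat([a,b])); print(env.observe()['ft_force'])
E
```

```text
[ 0.45632676 -0.08790007  0.73083771]
```

View pics/s2.png

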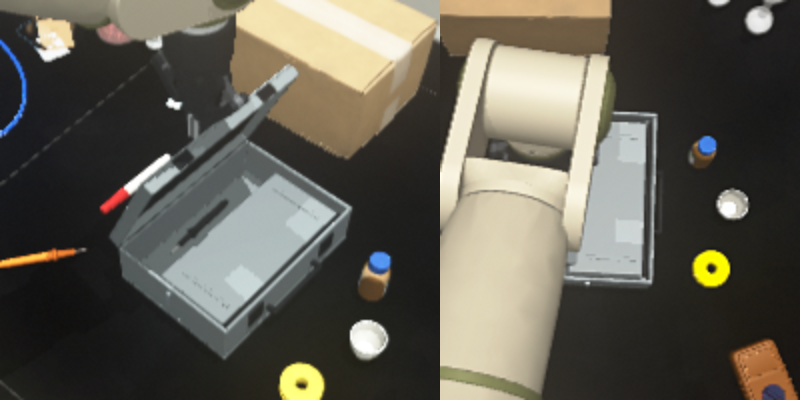

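The cover is following (about 65-70°) and the case rim is still at its first pixels (368, 157). The high reading was a brief contact and the force is now under 1 N, so I'll carry on along the arc.

Emit:
jog_arm(hand=[0,0,0,0,0], travel=[[0,-0.011,-0.003],[0,-0.01,-0.005],[0,-0.01,-0.005],[0,-0.01,-0.006],[0,-0.008,-0.007]], yaw=[0,0,0,0,0])

```text
time_s: 9.68
position: [0.5109, -0.0169, 0.193]
tool_rot: [[-0.997, 0.072, 0.0], [0.072, 0.997, -0.0], [-0.0, -0.0, -1.0]]
ft_force: [-0.5, 0.7, 1.2]
grip_width: 0.0007
gripper_force: 0.8
```

Emit:
jog_arm(hand=[0,0,0,0,0], travel=[[0,-0.008,-0.008],[0,-0.008,-0.008],[0,-0.006,-0.009],[0,-0.005,-0.01],[0,-0.005,-0.01]], yaw=[0,0,0,0,0])

```text
time_s: 10.3
position: [0.5109, -0.0484, 0.1476]
tool_rot: [[-0.997, 0.072, 0.0], [0.072, 0.997, -0.0], [-0.0, -0.0, -1.0]]
ft_force: [-0.0, -0.4, 0.9]
grip_width: 0.0
gripper_force: 0.6
```

Emit:
jog_arm(hand=[0,0,0,0,0], travel=[[0,-0.004,-0.009],[0,-0.003,-0.009],[0,-0.002,-0.008],[0,-0.001,-0.007],[0,0,-0.005]], yaw=[0,0,0,0,0])

```text
time_s: 10.92
position: [0.5109, -0.0581, 0.1099]
tool_rot: [[-0.997, 0.072, -0.0], [0.072, 0.997, 0.0], [0.0, 0.0, -1.0]]
ft_force: [-0.2, -1.1, 1.5]
grip_width: 0.0003
gripper_force: 0.5
```

Emit:
jog_arm(hand=[0,0,0,0,0], travel=[[0,0,-0.002],[0,0,-0.002],[0,0,-0.001],[0,0,0],[0,0,0]], yaw=[0,0,0,0,0])

```text
time_s: 11.55
position: [0.5108, -0.058, 0.1053]
tool_rot: [[-0.997, 0.072, -0.0], [0.072, 0.997, 0.0], [0.0, 0.0, -1.0]]
ft_force: [-0.1, 0.4, 0.4]
grip_width: 0.0002
gripper_force: 0.0
```

Emit:
jog_arm(hand=[0,0,0,0,0], travel=[[0,0,-0.001],[0,0,-0.001],[0,0,0],[0,0,0],[0,0,0]], yaw=[0,0,0,0,0])

```text
time_s: 12.18
position: [0.5109, -0.058, 0.1049]
tool_rot: [[-0.997, 0.072, 0.001], [0.072, 0.997, -0.001], [-0.001, -0.0, -1.0]]
ft_force: [-4.8, 0.8, 16.4]
grip_width: 0.0003
gripper_force: 8.3
```

The tips stand at z=0.088 with 16 N, the expected height of the shut cover. I'll lift clear and check.

Emit:
jog_arm(hand=[0,0,0,0,0], travel=[[0,0,0],[0,0,0.01],[0,0,0.05],[0,0,0.06],[0,0,0.06]], yaw=[0,0,0,0,0])

```text
time_s: 12.8
position: [0.5105, -0.0579, 0.2854]
tool_rot: [[-0.997, 0.072, -0.0], [0.072, 0.997, 0.0], [0.0, 0.0, -1.0]]
ft_force: [1.9, -0.1, 0.2]
grip_width: -0.0
gripper_force: 0.0
```

Emit:
jog_arm(hand=[0,0,0,0,0], travel=[[0,0.03,0.05],[-0.02,0.05,0],[-0.02,0.05,0],[-0.02,0.05,0],[0,0,0]], yaw=[0,0,0,0,0])

```text
time_s: 13.42
position: [0.4494, 0.1245, 0.3339]
tool_rot: [[-0.998, 0.067, 0.001], [0.067, 0.998, 0.0], [-0.001, 0.001, -1.0]]
ft_force: [0.2, -0.2, -0.0]
grip_width: -0.0001
gripper_force: 0.0
```

```bash
python3 - <<'E'
from rig import env
import cv2
a=cv2.resize(env.get_image('scene')[90:290,230:450,::-1],None,fx=2,fy=2);b=cv2.resize(env.get_image('top')[100:300,260:440,::-1],None,fx=2,fy=2)
cv2.imwrite('pics/s3.png',cv2.hconcat([a,b])); print(env.observe()['ft_force'])
E
```

```text
[ 0.36921256 -0.49202496 -0.66492602]
```

View pics/s3.png

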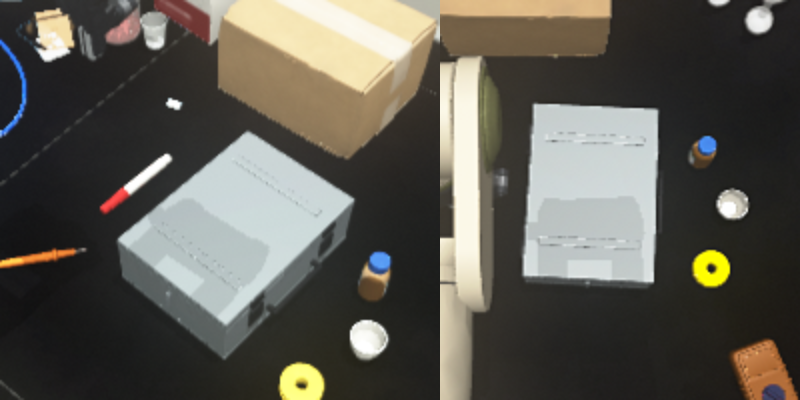

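The picture shows the cover flat and shut with no gap (top view corners around (534,104) to (655,285)), the case in place and the bystanders untouched. The arm is clear of everything, so I'm handing in.

```bash
python3 -c "
from rig import env
print(env.close_job())"
```

```text
the job is handed in; nothing more can be done
None
```

I folded the flap flat, then pushed the cover gently shut over it, and handed the job in at about 13.5 s; the last pictures showed the case and bystanders in place, and no verdict came back.

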